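# Push the row of cake slices home in the display lane

## Robot

A 6-joint arm with a two-finger parallel gripper is mounted at the origin on a cart in front of the work surface, level with it; the furniture and walls round the work are solid. World frame = base frame: x ahead of the robot, y to its left, z up, the work surface at z = 0. Lengths are in m, angles in rad, forces in N, time in s.
With the tool pointing down it reaches from about 0.35 to 0.975 m from the base axis. Payload 4.9 kg.
Tool frame: the origin (TCP) lies midway between the tips of the shut fingers; the grasp point (between the pads) lies ctrl.grip_depth behind it (ctrl.grip_depth is the distance from the TCP to the grasp point, in m); z points along the fingers, y is the line along which they close (so a half turn about z gives the same grasp; the last joint's range is limited). The gripper opens to 85 mm and grips with 20 to 120 N. Pads are 22 mm wide; open, the fingers measure 114 mm over their backs; the gripper's body (76 mm by 85 mm) begins 54 mm behind the grasp point. The pads swing forward as they close: fully open they stand 13 mm farther back than shut.
Start: joints at [1.054, 0.053, 1.613, -0, 1.476, -0.119], TCP at [0.242, 0.576, 0.231] pointing down, gripper open.
Joint ranges: [-3.01, 3.01], [-1.01, 2.22], [0.06, 2.58], [-1.02, 4.17], [0.09, 2.62], [-3.14, 3.14]. Speed limits (rad/s): [2.57, 2.57, 3.14, 3.14, 3.14, 3.14].

## Interface

Orientations are given as a rotation vector (axis times angle).
In Python, from station import ctrl, get_image, camera_model gives the robot as it stands. The module is installed in compiled form; this text tells all that it offers.
- The arm moves only by the shell command python3 -m crank 'ROWS' [FORCE]. ROWS is JSON, a list of rows, each a list of 7 numbers: the shift along the tool's x, y, z in mm, then the turn, a rotation vector about the tool's x, y, z in rad, then the opening, from -1 (shut) to 1 (fully open). A call has exactly 10 rows; each row shifts and turns the commanded pose from where the row before left it, along the tool's axes as they then stand; what a row does not reach is not made up. A row lasts 1/12 s, in which the tool goes at most 41.7 mm and 7.16 degrees, less where a joint would pass 70% of its speed; a pose out of reach is approached as far as the arm can. A call with a gripper value outside its range is refused whole. The fingers move at their own pace and stop on an object; FORCE is the grip in N (left out, the last holds). Time passes only in rows, so rows that do not move let the fingers close, or fill a call up. It gives the time, the measured TCP pose, the force, the opening and the grip force at its end, in the units of the state.
- ctrl.get_obs(): the state, without advancing time (a new reading comes with each control period).
- get_image(name): name is "side" or "top" or "wrist"; returns the picture (420x560x3 uint8, red, green, blue); there is no depth.
- camera_model(name): a dict with "vertical_fov" (degrees; the focal length in pixels is half the picture's height over the tangent of half this angle, whatever the lens; pixels are square), "cx", "cy" (the principal point, pixels), "R" (3x3) and "t" (3): a world point X has camera coordinates R X + t; the wrist camera has in their place "hand_eye" (4x4, takes a point from camera to tool coordinates, whose origin is the TCP and whose axes are the flange's). Camera axes: x right, y down, z forward; pixel columns grow to the right and rows downward; lengths in m; the calibration is good to about 2 mm. A picture is of the moment at which its call begins: read the wrist's pose just before it. camera_model takes no time and is no camera call.
- ctrl.finish_job(): hands the job in; it is judged then, once.
The state is a dict: "t": time; "q": joint angles; "dq": joint speeds; "effort": joint torques, N m; "tool_pos": TCP position; "tool_rot": TCP orientation; "contact_force": force on the tool from outside, world axes, zero at the start; "wrist_torque": the same for the moment, N m; "opening": finger opening in m; "grip_force": force on a finger pad.
Only numpy, scipy, OpenCV 4.12 (cv2) and the standard library are available. Lean on these libraries where they do the work, as an engineer would, in place of code of your own. Each camera call takes 0.05 s, during which the arm holds its last target. There are 200 camera calls.

## Task

Three strawberry cake slices stand in a touching row in the brass-railed display lane. Push the whole row gently along the lane with the fingertips, touching only the rearmost slice, until the front slice rests against the end stop and the row is closed up behind it. Keep the row together on the way, do not lift, tip or squash the slices, and leave the fourth slice outside the lane, the tartlet and the bundt cake where they stand.

Things in the scene. Friction and masses are not known exactly. Their poses are not given: they have to be found in the camera images.
- lane_stop (a point): Inner face of the end stop, a fixed upright brass plate (128 mm wide, 8 mm thick, top 46 mm above the counter) closing the lane's left end; this point is on the lane's centre line, 23 mm above the counter (17 mm above the lane floor). Its x axis points along the lane from the open end towards the stop, y across the lane, z up.
- lane_entry (a point): Open right-hand end of the lane, on its centre line, at floor height, 360 mm from the stop; same axes as lane_stop. The lane is fixed: flat metal floor 6 mm above the counter, 112 mm clear between two brass side rails 8 mm thick, tops 24 mm above the counter, flaring out for 30 mm beyond this end.
- front_slice_center (a point): Front slice of the row, the nearest to the end stop: strawberry slice in a clear band, 68 mm along the lane (its x axis), 104 mm across it, solid to 34 mm high, cream to 49 mm; about 0.1 kg; this point is the centre of the solid block, 17 mm above its underside, its flat faces 34 mm ahead and behind. At the start its front face is 45 to 105 mm short of the stop.
- middle_slice_center (a point): Middle slice of the row, like the front one: 68 mm along the lane (its x axis), 104 mm across it, solid to 34 mm high, cream to 49 mm; about 0.1 kg; this point is the centre of the solid block, 17 mm above its underside, its flat faces 34 mm ahead and behind.
- rear_slice_center (a point): Rearmost slice of the row, the farthest from the stop and the one to push: 68 mm along the lane (its x axis), 104 mm across it, solid to 34 mm high, cream to 49 mm; about 0.1 kg; this point is the centre of the solid block, 17 mm above its underside, its flat faces 34 mm ahead and behind. The whole row slides with about 1 to 5 N.
- front_slice: Same front slice, origin at its underside.
- middle_slice: Same middle slice, origin at its underside.
- rear_slice: Same rear slice, origin at its underside.
- spare_slice: A fourth, identical strawberry slice standing on the counter outside the lane, beyond the far rail near the open end (70x106x49 mm); to be left alone. Origin at its underside.
- tart: Round passion-curd tartlet with a fluted shell (107 mm across, 44 mm high) on the counter beyond the end stop; to be left alone. Origin at its underside.
- bundt: Round chocolate bundt cake with pink icing (104 mm across, 84 mm high) at the back left; to be left alone. Origin at its underside.

How it is judged:
By the outcome, as a careful person would: the job done as asked, in the order asked, and still so for the second after the job is handed in, with the robot touching nothing.
It also fails if it takes over 32 s, if anything falls off the work surface, if the arm or the gripper's body presses on something with over 40 N, if the wrist force passes 120 N, or if a joint passes its speed limit or range.

## Working session

There is one attempt and no reset: what is moved stays moved. The work goes in short steps, Python scripts to look and compute and a shell command to move; the robot and the scene stay as the last step left them, time stands still between calls to the robot, and variables do not carry over. Pictures are saved under pics/ and viewed, at most 10 in all, crops included, and the job is handed in when it is done.

```bash
mkdir -p pics; python3 - <<'E'
from station import ctrl,get_image,camera_model
import cv2,numpy as np
o=ctrl.get_obs();print(o['t'],o['tool_pos'],o['tool_rot'],o['opening'],ctrl.grip_depth)
for n in('top','side'):
    im=get_image(n);cv2.imwrite(f'pics/{n}0.png',im[:,:,::-1]);m=camera_model(n);print(n,m)
print(camera_model('wrist'))
E
```

```text
0.0 [0.24181135 0.57564215 0.23005195] [-0.62063535 -3.07899987  0.00312719] 0.0854134913704224 0.0187
top {'vertical_fov': 45.813092015687346, 'cx': 286.0637190424434, 'cy': 212.2057502037771, 'R': array([[-0.02705901, -0.99953484,  0.01406784],
       [-0.99678405,  0.02591731, -0.07582781],
       [ 0.07542794, -0.01607443, -0.99702168]]), 't': array([-2.22907975e-05,  6.59243928e-01,  1.25038125e+00])}
side {'vertical_fov': 52.65048490692515, 'cx': 283.6074491858788, 'cy': 209.92325701301888, 'R': array([[-0.98994897, -0.14140153,  0.00257775],
       [-0.0888728 ,  0.60781139, -0.78909248],
       [ 0.11001209, -0.78139038, -0.61426901]]), 't': array([0.65168539, 0.09161737, 0.84008701])}
{'vertical_fov': 70.32283472682147, 'cx': 281.1495300696493, 'cy': 207.24973664199658, 'hand_eye': array([[-4.32559146e-04, -9.49705451e-01, -3.13144327e-01,
         7.94448235e-02],
       [ 9.99999348e-01, -7.99765590e-05, -1.13878700e-03,
         5.46986774e-04],
       [ 1.05646802e-03, -3.13144615e-01,  9.49704867e-01,
        -1.40985641e-01],
       [ 0.00000000e+00,  0.00000000e+00,  0.00000000e+00,
         1.00000000e+00]])}
```

View pics/top0.png

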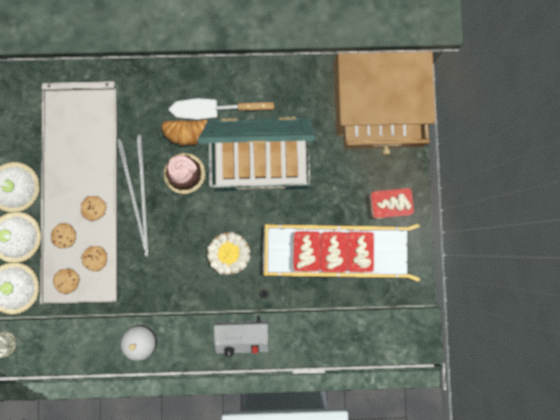

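View pics/side0.png

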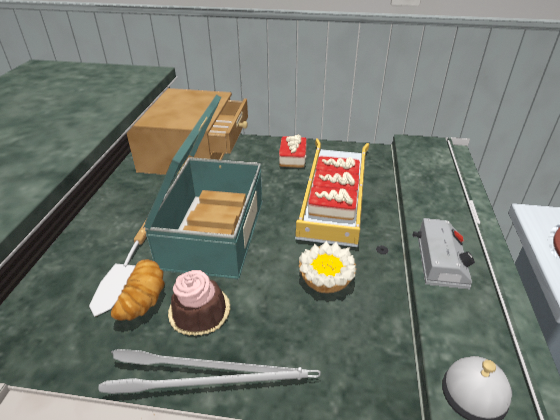

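The top view shows the lane running left to right: the stop is at about column 265, the open end at about 408, and the rows span 227–276. The red row of three slices covers columns 295–373 and the spare is at (392,204). The side view confirms this, with the tartlet beyond the stop at (327,268).

```bash
cat > h.py <<'E'
import numpy as np,cv2
from scipy.spatial.transform import Rotation as Ro
from station import ctrl,get_image,camera_model
def cam(n):
    m=camera_model(n);f=210/np.tan(np.radians(m['vertical_fov']/2))
    if n=='wrist':
        o=ctrl.get_obs();T=np.eye(4);T[:3,:3]=Ro.from_rotvec(o['tool_rot']).as_matrix();T[:3,3]=o['tool_pos']
        E=np.linalg.inv(T@m['hand_eye']);R,t=E[:3,:3],E[:3,3]
    else:R,t=m['R'],m['t']
    return f,m['cx'],m['cy'],R,np.array(t)
def ray(c,p,z):
    f,cx,cy,R,t=c;p=np.atleast_2d(np.asarray(p,float))
    d=np.c_[(p[:,0]-cx)/f,(p[:,1]-cy)/f,np.ones(len(p))]@R;C=-R.T@t
    return C+d*((z-C[2])/d[:,2])[:,None]
def proj(c,X):
    f,cx,cy,R,t=c;q=np.atleast_2d(X)@R.T+t;return np.c_[cx+f*q[:,0]/q[:,2],cy+f*q[:,1]/q[:,2]]
E
python3 - <<'E'
from h import *
c=cam('top');im=cv2.imread('pics/top0.png');h=cv2.cvtColor(im,cv2.COLOR_BGR2HSV)
red=(((h[...,0]<8)|(h[...,0]>172))&(h[...,1]>150)&(h[...,2]>80)).astype(np.uint8)
yel=((h[...,0]>14)&(h[...,0]<32)&(h[...,1]>110)&(h[...,2]>120)).astype(np.uint8)
for nm,m,z,roi in(('row',red,.040,(225,280,285,385)),('spare',red,.034,(180,222,360,420)),('rail',yel,.024,(215,290,258,425))):
    a=np.zeros_like(m);a[roi[0]:roi[1],roi[2]:roi[3]]=m[roi[0]:roi[1],roi[2]:roi[3]]
    p=np.argwhere(a)[:,::-1];r=cv2.minAreaRect(p.astype(np.float32));b=cv2.boxPoints(r)
    print(nm,len(p),r,ray(c,b,z).round(4).tolist())
    w=ray(c,p,z);print(' bounds',w.min(0).round(4),w.max(0).round(4))
# rail lines
m=yel
for side,r0,r1 in(('far',220,236),('near',266,282)):
    P=[]
    for x in range(280,400,4):
        rr=np.where(m[r0:r1,x])[0]
        if len(rr):P.append((x,r0+rr.mean()))
    w=ray(c,P,.024);k=np.polyfit(w[:,1],w[:,0],1);print(side,'slope',k,w[[0,-1]].round(4).tolist())
E
```

```text
row 1326 ((333.1638488769531, 251.33331298828125), (78.09046936035156, 37.6386604309082), 0.971021831035614) [[0.513, -0.0328, 0.04], [0.6075, -0.0371, 0.04], [0.5989, -0.2349, 0.04], [0.5042, -0.2294, 0.04]]
 bounds [ 0.5069 -0.2323  0.04  ] [ 0.6066 -0.0339  0.04  ]
spare 7 ((375.0, 204.0), (14.0, 4.0), 90.0) [[0.6916, -0.241, 0.034], [0.6913, -0.2512, 0.034], [0.6554, -0.2498, 0.034], [0.6556, -0.2395, 0.034]]
 bounds [ 0.6555 -0.2512  0.034 ] [ 0.6916 -0.2409  0.034 ]
rail 490 ((339.0205993652344, 251.17550659179688), (149.30335998535156, 51.933773040771484), 1.432096242904663) [[0.4998, 0.0436, 0.024], [0.6319, 0.0371, 0.024], [0.6122, -0.3462, 0.024], [0.4798, -0.3367, 0.024]]
 bounds [ 0.4798 -0.3367  0.024 ] [0.6301 0.0428 0.024 ]
far slope [0.04315132 0.62569419] [[0.6251, -0.0113, 0.024], [0.6153, -0.2372, 0.024]]
near slope [0.04596302 0.50132009] [[0.5003, -0.008, 0.024], [0.4876, -0.2833, 0.024]]
```

```bash
cat >> h.py <<'E'
U=np.array([.0445,1,0]);U/=np.linalg.norm(U)
RT=np.c_[U,np.cross([0,0,-1],U),[0,0,-1]]
def togo(p):
    o=ctrl.get_obs();R=Ro.from_rotvec(o['tool_rot'])
    print('t',o['t'],'pos',o['tool_pos'].round(4),'open',o['opening'],'F',np.round(o['contact_force'],2))
    print('rot needed',(R.inv()*Ro.from_matrix(RT)).as_rotvec().round(4),'shift mm in target frame',(RT.T@(np.array(p)-o['tool_pos'])*1000).round(1))
E
python3 -c "
from h import *;togo([.5504,-.295,.20])"
```

```text
t 0.1 pos [0.2419 0.5757 0.2302] open 0.08523162295915605 F [-0.3   0.02  0.68]
rot needed [-1.8000e-03  1.0000e-03  1.2174e+00] shift mm in target frame [-856.1  346.9   30.2]
```

```bash
python3 -m crank '[[0,0,0,0,0,0.1217,0],[0,0,0,0,0,0.1217,0],[0,0,0,0,0,0.1217,0],[0,0,0,0,0,0.1217,0],[0,0,0,0,0,0.1217,0],[0,0,0,0,0,0.1217,0],[0,0,0,0,0,0.1217,0],[0,0,0,0,0,0.1217,0],[0,0,0,0,0,0.1217,0],[0,0,0,0,0,0.1217,0]]' && python3 -m crank '[[-30,20,0,0,0,0,0],[-30,20,0,0,0,0,0],[-30,20,0,0,0,0,0],[-30,20,0,0,0,0,0],[-30,20,0,0,0,0,0],[-30,20,0,0,0,0,0],[-30,20,0,0,0,0,0],[-30,20,0,0,0,0,0],[-30,20,0,0,0,0,0],[-30,20,0,0,0,0,0]]' && python3 -m crank '[[-30,12,0,0,0,0,0],[-30,12,0,0,0,0,0],[-30,12,0,0,0,0,0],[-30,12,0,0,0,0,0],[-30,12,0,0,0,0,0],[-30,12,0,0,0,0,0],[-30,12,0,0,0,0,0],[-30,12,0,0,0,0,0],[0,0,0,0,0,0,0],[0,0,0,0,0,0,0]]'
python3 - <<'E'
from h import *
togo([.5504,-.295,.20]);c=cam('wrist');np.savez('w1.npz',R=c[3],t=c[4]);im=get_image('wrist');cv2.imwrite('pics/w1.png',im[:,:,::-1])
E
```

```text
t: 0.93
tool_pos: [0.2419, 0.5759, 0.2306]
tool_rot: [2.276, 2.165, -0.002]
contact_force: [-0.2, 0.5, 0.1]
opening: 0.0431
grip_force: 0.0
t: 1.77
tool_pos: [0.429, 0.266, 0.2309]
tool_rot: [-2.269, -2.172, 0.001]
contact_force: [0.6, 0.7, 0.1]
opening: 0.0426
grip_force: 0.0
t: 2.6
tool_pos: [0.514, 0.0225, 0.2307]
tool_rot: [-2.272, -2.168, 0.001]
contact_force: [-0.8, 0.4, 0.3]
opening: 0.0428
grip_force: 0.0
t 2.6 pos [0.514  0.0225 0.2307] open 0.04283785649359003 F [-0.8   0.4   0.27]
rot needed [-0.0013 -0.0004 -0.0025] shift mm in target frame [-315.6   50.5   30.7]
```

View pics/w1.png

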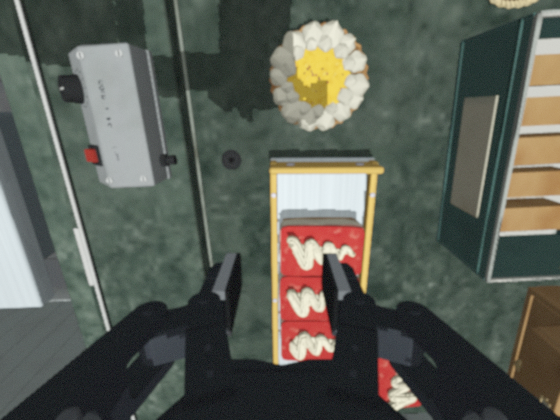

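The wrist view shows the tartlet at (320,75), the stop plate at row ~157–173 and the front slice's front top edge at row ~226. The rails lie at columns ~275 and ~370, and there is an empty gap ahead of the row.

```bash
python3 - <<'E'
from h import *
d=np.load('w1.npz');c=list(cam('wrist'));c[3],c[4]=d['R'],d['t'];print('cam',(-c[3].T@c[4]).round(3))
im=cv2.imread('pics/w1.png');h=cv2.cvtColor(im,cv2.COLOR_BGR2HSV)
red=(((h[...,0]<8)|(h[...,0]>170))&(h[...,1]>150)&(h[...,2]>80))
yel=((h[...,0]>12)&(h[...,0]<34)&(h[...,1]>90)&(h[...,2]>60))
B=np.array([U,np.cross([0,0,1],U)])  # along, left-of-lane(-x)
for x in (290,310,330,350):
    r=np.where(red[200:,x])[0]+200; y=np.where(yel[150:185,x])[0]+150
    e=ray(c,[(x,r.min()-.5)],.040)[0];s=ray(c,[(x,y.max()+.5)],.046)[0];s0=ray(c,[(x,y.min()-.5)],.046)[0]
    print(x,r.min(),y.min(),y.max(),'front',e.round(4),'s=',(U@e).round(4),'stop in',s.round(4),'s=',(U@s).round(4),'out',(U@s0).round(4))
for r in (200,215,240,260):
    p=[]
    for a,b in((262,290),(355,390)):
        k=np.where(yel[r,a:b])[0]+a;p.append((k.min()-.5,r));p.append((k.max()+.5,r))
    rr=np.where(red[r])[0];rr=rr[(rr>275)&(rr<375)]
    print(r,[round(float(-B[1]@q),4) for q in ray(c,p,.024)], [round(float(-B[1]@q),4) for q in ray(c,[(rr.min(),r),(rr.max(),r)],.040)] if len(rr) else '')
# gaps between slices along col 290
print([(i,im[i,290].tolist(),round(float(U@ray(c,[(290,i)],.04)[0]),4)) for i in list(range(272,284,2))+list(range(314,326,2))+list(range(354,366,2))])
E
```

```text
cam [0.519 0.103 0.372]
290 226 166 172 front [ 0.5228 -0.03    0.04  ] s= -0.0067 stop in [0.5251 0.0355 0.046 ] s= 0.0588 out 0.0666
310 226 163 172 front [ 0.5467 -0.0311  0.04  ] s= -0.0068 stop in [0.5473 0.0344 0.046 ] s= 0.0587 out 0.0698
330 226 163 172 front [ 0.5706 -0.0323  0.04  ] s= -0.0069 stop in [0.5694 0.0334 0.046 ] s= 0.0587 out 0.0698
350 227 163 172 front [ 0.5945 -0.0347  0.04  ] s= -0.0082 stop in [0.5915 0.0323 0.046 ] s= 0.0586 out 0.0697
200 [0.4989, 0.5062, 0.6158, 0.628] 
215 [0.4986, 0.506, 0.6163, 0.6274] 
240 [0.4981, 0.507, 0.6179, 0.628] [0.514, 0.6125]
260 [0.4977, 0.5068, 0.6176, 0.6281] [0.5165, 0.6122]
[(272, [71, 72, 205], -0.0698), (274, [65, 68, 198], -0.0727), (276, [56, 58, 177], -0.0756), (278, [69, 70, 203], -0.0785), (280, [66, 69, 203], -0.0814), (282, [70, 76, 205], -0.0843), (314, [66, 68, 201], -0.1332), (316, [69, 70, 201], -0.1363), (318, [65, 68, 199], -0.1395), (320, [58, 59, 176], -0.1427), (322, [65, 67, 192], -0.146), (324, [67, 69, 199], -0.1492), (354, [83, 88, 201], -0.2), (356, [64, 70, 198], -0.2035), (358, [70, 71, 197], -0.2071), (360, [176, 175, 204], -0.2106), (362, [202, 199, 190], -0.2142), (364, [72, 70, 64], -0.2178)]
```

```bash
python3 -m crank '[[-31,5,2,0,0,0,0],[-31,5,2,0,0,0,0],[-31,5,2,0,0,0,0],[-31,5,2,0,0,0,0],[-31,5,2,0,0,0,0],[-31,5,2,0,0,0,0],[-31,5,2,0,0,0,0],[-31,5,2,0,0,0,0],[-31,5,2,0,0,0,0],[-31,5,2,0,0,0,0]]'
python3 -m crank '[[0,0,0,0,0,0,0],[0,0,0,0,0,0,0],[0,0,0,0,0,0,0],[0,0,0,0,0,0,0],[0,0,0,0,0,0,0],[0,0,0,0,0,0,0],[0,0,0,0,0,0,0],[0,0,0,0,0,0,0],[0,0,0,0,0,0,0],[0,0,0,0,0,0,0]]'
python3 - <<'E'
from h import *
togo([.5504,-.295,.20]);c=cam('wrist');np.savez('w2.npz',R=c[3],t=c[4]);im=get_image('wrist');cv2.imwrite('pics/w2.png',im[:,:,::-1])
E
```

```text
t: 3.48
tool_pos: [0.5508, -0.2879, 0.211]
tool_rot: [-2.267, -2.174, -0.0]
contact_force: [0.5, -0.6, 0.8]
opening: 0.0427
grip_force: 0.0
t: 4.32
tool_pos: [0.5504, -0.2881, 0.2113]
tool_rot: [2.27, 2.172, -0.0]
contact_force: [-0.8, 0.4, -0.2]
opening: 0.0427
grip_force: 0.0
t 4.3167 pos [ 0.5504 -0.2881  0.2113] open 0.042738725830422895 F [-0.77  0.35 -0.2 ]
rot needed [0.     0.     0.0005] shift mm in target frame [-6.9  0.3 11.3]
```

View pics/w2.png

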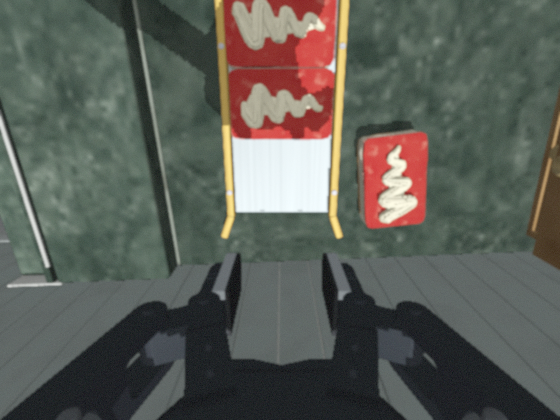

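The w2 view shows the rear slice's rear edge at row ~138, spanning columns 230–333. The lane floor ends at row ~213, the spare is at (393,180), and the fingers are centred on the lane and well clear.

```bash
python3 - <<'E'
from h import *
d=np.load('w2.npz');c=list(cam('wrist'));c[3],c[4]=d['R'],d['t']
im=cv2.imread('pics/w2.png');h=cv2.cvtColor(im,cv2.COLOR_BGR2HSV)
red=(((h[...,0]<8)|(h[...,0]>170))&(h[...,1]>150)&(h[...,2]>60))
N=np.array([U[1],-U[0],0])
for x in (240,265,290,320):
    r=np.where(red[100:160,x])[0].max()+100.5;e=ray(c,[(x,r)],.040)[0]
    g=im[195:230,x].astype(int).sum(1);k=195.5+np.argmin(np.diff(g));f=ray(c,[(x,k)],.006)[0]
    print(x,r,'rear s',(U@e).round(4),'floor end',k,(U@f).round(4))
for r in(150,170,190):
    w=np.where(im[r,:].min(1)>150)[0];w=w[(w>225)&(w<340)];print('floor n',[round(float(N@q),4) for q in ray(c,[(w.min()-.5,r),(w.max()+.5,r)],.006)])
for r in(90,110,130):
    w=np.where(red[r])[0];w=w[w<345];print('red n',[round(float(N@q),4) for q in ray(c,[(w.min()-.5,r),(w.max()+.5,r)],.04)])
for a in((58,75),):
    print([(i,im[i,300].tolist(),round(float(U@ray(c,[(300,i)],.04)[0]),4)) for i in range(62,74)])
p=ctrl.get_obs()['tool_pos'];print('TCP s',U@p,'n',N@p)
sp=np.argwhere(red[100:240,355:435])[:,::-1]+[355,100];q=ray(c,sp,.034);print('spare s',(q@U).min(),(q@U).max(),'n',(q@N).min())
E
```

```text
240 136.5 rear s -0.2099 floor end 212.5 -0.3042
265 136.5 rear s -0.2099 floor end 212.5 -0.3042
290 137.5 rear s -0.2109 floor end 212.5 -0.3042
320 133.5 rear s -0.2069 floor end 212.5 -0.3041
floor n [0.5065, 0.6204]
floor n [0.5064, 0.6192]
floor n [0.4992, 0.63]
red n [0.5122, 0.6137]
red n [0.5131, 0.6127]
red n [0.5131, 0.6137]
[(62, [73, 74, 210], -0.1407), (63, [70, 73, 210], -0.1416), (64, [72, 76, 209], -0.1425), (65, [78, 80, 208], -0.1433), (66, [83, 90, 193], -0.1442), (67, [89, 95, 174], -0.1451), (68, [88, 95, 183], -0.1459), (69, [75, 81, 202], -0.1468), (70, [73, 76, 209], -0.1477), (71, [80, 89, 212], -0.1485), (72, [91, 99, 214], -0.1494), (73, [101, 115, 218], -0.1503)]
TCP s -0.2634585596107135 n 0.5626422680387312
spare s -0.31199020415639317 -0.20681963797450093 n 0.6508341287842611
```

```bash
python3 -m crank '[[0,0,24,0,0,0,0],[0,0,24,0,0,0,0],[0,0,24,0,0,0,0],[0,0,24,0,0,0,0],[0,0,24,0,0,0,0],[0,0,24,0,0,0,0],[0,0,24,0,0,0,0],[0,0,21,0,0,0,0],[0,0,6,0,0,0,0],[0,0,4,0,0,0,0]]'
python3 -m crank '[[0,0,1,0,0,0,0],[4,0,0,0,0,0,0],[4,0,0,0,0,0,0],[4,0,0,0,0,0,0],[4,0,0,0,0,0,0],[4,0,0,0,0,0,0],[4,0,0,0,0,0,0],[3,0,0,0,0,0,0],[2,0,0,0,0,0,0],[0,0,0,0,0,0,0]]'
python3 - <<'E'
from h import *
togo([.5504,-.247,.011]);c=cam('wrist');np.savez('w3.npz',R=c[3],t=c[4]);im=get_image('wrist');cv2.imwrite('pics/w3.png',im[:,:,::-1])
E
```

```text
t: 5.2
tool_pos: [0.5494, -0.2876, 0.0106]
tool_rot: [-2.268, -2.17, 0.001]
contact_force: [-0.5, 0.6, 0.7]
opening: 0.0425
grip_force: 0.0
t: 6.03
tool_pos: [0.5516, -0.2587, 0.0112]
tool_rot: [-2.269, -2.172, 0.0]
contact_force: [0.7, -0.0, -0.2]
opening: 0.0428
grip_force: 0.0
t 6.0333 pos [ 0.5516 -0.2587  0.0112] open 0.042825310965790224 F [ 0.65 -0.05 -0.25]
rot needed [-0.0003 -0.0002  0.001 ] shift mm in target frame [11.6 -1.7  0.2]
```

View pics/w3.png

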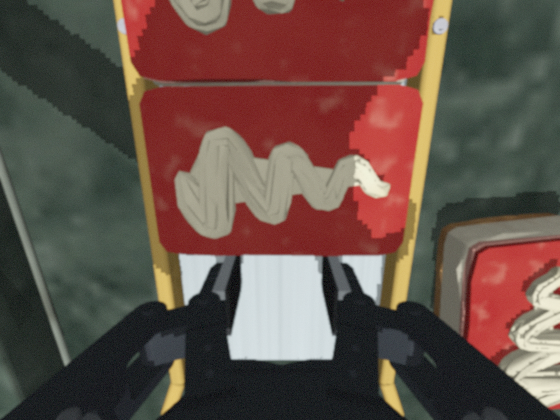

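The w3 view shows the fingertips low in the lane, just behind the rear slice (rear edge at row ~253). The spare at right is clear of the fingers. Next: slow approach to contact.

```bash
python3 -m crank '[[1,0,0,0,0,0,0],[1,0,0,0,0,0,0],[1,0,0,0,0,0,0],[1,0,0,0,0,0,0],[1,0,0,0,0,0,0],[1,0,0,0,0,0,0],[1,0,0,0,0,0,0],[1,0,0,0,0,0,0],[1,0,0,0,0,0,0],[1,0,0,0,0,0,0]]'
python3 -m crank '[[1,0,0,0,0,0,0],[1,0,0,0,0,0,0],[1,0,0,0,0,0,0],[1,0,0,0,0,0,0],[1,0,0,0,0,0,0],[1,0,0,0,0,0,0],[1,0,0,0,0,0,0],[1,0,0,0,0,0,0],[1,0,0,0,0,0,0],[1,0,0,0,0,0,0]]'
python3 -c "
from h import *
togo([.5504,-.247,.011]);c=cam('wrist');p=ctrl.get_obs()['tool_pos'];print('s',U@p);im=get_image('wrist');cv2.imwrite('pics/w4.png',im[:,:,::-1])
h=cv2.cvtColor(im,cv2.COLOR_RGB2HSV);red=(((h[...,0]<8)|(h[...,0]>170))&(h[...,1]>150)&(h[...,2]>60))
for x in (200,260,280,300):
    r=np.where(red[:300,x])[0].max()+.5;print(x,r,U@ray(c,[(x,r)],.04)[0])
"
```

```text
t: 6.92
tool_pos: [0.5521, -0.2491, 0.0113]
tool_rot: [-2.27, -2.172, -0.0]
contact_force: [-0.6, 0.1, 0.4]
opening: 0.0426
grip_force: 0.0
t: 7.75
tool_pos: [0.5526, -0.2392, 0.0113]
tool_rot: [2.27, 2.172, 0.0]
contact_force: [-0.1, -1.6, -0.2]
opening: 0.0428
grip_force: 0.6
t 7.75 pos [ 0.5526 -0.2392  0.0113] open 0.04280703384967354 F [-0.06 -1.56 -0.15]
rot needed [0.0001 0.     0.0005] shift mm in target frame [-7.9 -1.8  0.3]
s -0.21437202896314195
200 273.5 -0.2008434105192747
260 273.5 -0.20084037089169807
280 273.5 -0.20083935770885064
300 273.5 -0.20083834453917518
```

```bash
python3 -m crank '[[1.2,0,0,0,0,0,0],[1.4,0,0,0,0,0,0],[1.5,0,0,0,0,0,0],[1.5,0,0,0,0,0,0],[1.5,0,0,0,0,0,0],[1.5,0,0,0,0,0,0],[1.5,0,0,0,0,0,0],[1.5,0,0,0,0,0,0],[1.5,0,0,0,0,0,0],[1.5,0,0,0,0,0,0]]'
python3 -m crank '[[1.5,0,0,0,0,0,0],[1.5,0,0,0,0,0,0],[1.5,0,0,0,0,0,0],[1.5,0,0,0,0,0,0],[1.5,0,0,0,0,0,0],[1.5,0,0,0,0,0,0],[1.5,0,0,0,0,0,0],[1.5,0,0,0,0,0,0],[1.5,0,0,0,0,0,0],[1.5,0,0,0,0,0,0]]'
python3 -m crank '[[1.5,0,0,0,0,0,0],[1.5,0,0,0,0,0,0],[1.5,0,0,0,0,0,0],[1.5,0,0,0,0,0,0],[1.5,0,0,0,0,0,0],[1.5,0,0,0,0,0,0],[1.2,0,0,0,0,0,0],[1.2,0,0,0,0,0,0],[1,0,0,0,0,0,0],[1,0,0,0,0,0,0]]'
python3 -c "
from h import *
togo([.5504,-.247,.011]);c=cam('wrist');p=ctrl.get_obs()['tool_pos'];print('s',U@p);np.savez('w5.npz',R=c[3],t=c[4])
im=get_image('wrist');im2=get_image('top')[180:320,230:430];cv2.imwrite('pics/w5.png',np.vstack([im,cv2.resize(im2,(560,392),interpolation=cv2.INTER_CUBIC)])[:800,:,::-1][::1]) 
a=np.vstack([im[:300],cv2.resize(im2,(560,392))[:300]]);cv2.imwrite('pics/w5.png',a[:,:,::-1])"
```

```text
t: 8.63
tool_pos: [0.5532, -0.2245, 0.0113]
tool_rot: [2.27, 2.172, 0.0]
contact_force: [0.9, -0.8, 0.5]
opening: 0.0429
grip_force: 0.6
t: 9.47
tool_pos: [0.5538, -0.2095, 0.0113]
tool_rot: [2.27, 2.172, -0.0]
contact_force: [-0.5, -0.0, -0.1]
opening: 0.0428
grip_force: 0.6
t: 10.3
tool_pos: [0.5545, -0.1962, 0.0114]
tool_rot: [2.27, 2.172, 0.0]
contact_force: [-0.1, -0.5, -0.7]
opening: 0.0429
grip_force: 0.6
t 10.3 pos [ 0.5545 -0.1962  0.0114] open 0.04291006591440927 F [-0.05 -0.54 -0.65]
rot needed [0.0001 0.     0.0004] shift mm in target frame [-50.9  -1.8   0.4]
s -0.17139600439541425
```

View pics/w5.png

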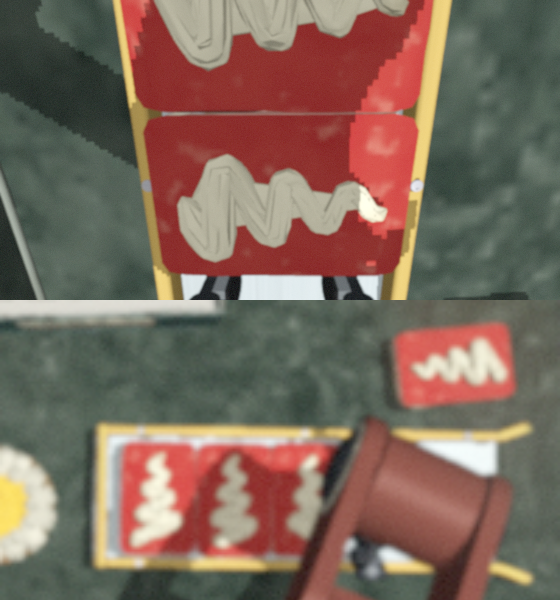

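The wrist part of the picture shows the row closed up and square, with the fingertips at its rear edge (row ~273). The top part shows a small gap left to the stop at column ~110. I'll finish slowly while watching the force.

```bash
python3 -m crank '[[0.9,0,0,0,0,0,0],[0.9,0,0,0,0,0,0],[0.9,0,0,0,0,0,0],[0.9,0,0,0,0,0,0],[0.9,0,0,0,0,0,0],[0.9,0,0,0,0,0,0],[0.9,0,0,0,0,0,0],[0.9,0,0,0,0,0,0],[0.8,0,0,0,0,0,0],[0.7,0,0,0,0,0,0]]'
python3 -m crank '[[0.4,0,0,0,0,0,0],[0.4,0,0,0,0,0,0],[0.4,0,0,0,0,0,0],[0.4,0,0,0,0,0,0],[0.3,0,0,0,0,0,0],[0.3,0,0,0,0,0,0],[0.3,0,0,0,0,0,0],[0.3,0,0,0,0,0,0],[0.3,0,0,0,0,0,0],[0.3,0,0,0,0,0,0]]'
python3 -c "
from h import *
togo([.5504,-.247,.011]);print('s',U@ctrl.get_obs()['tool_pos'])
a=cv2.resize(get_image('side')[130:260,270:400],(520,520),interpolation=cv2.INTER_CUBIC);cv2.imwrite('pics/s6.png',a[:,:,::-1])"
```

```text
t: 11.23
tool_pos: [0.5548, -0.1875, 0.0113]
tool_rot: [2.27, 2.172, -0.0]
contact_force: [1.4, -0.7, 0.4]
opening: 0.0431
grip_force: 0.7
t: 12.07
tool_pos: [0.555, -0.1842, 0.0113]
tool_rot: [-2.27, -2.172, 0.0]
contact_force: [0.0, -1.3, 0.4]
opening: 0.0426
grip_force: 0.7
t 12.0667 pos [ 0.555  -0.1842  0.0113] open 0.04260691101027949 F [ 0.02 -1.29  0.42]
rot needed [-0.     -0.      0.0005] shift mm in target frame [-63.   -1.8   0.3]
s -0.15932020251414558
```

View pics/s6.png

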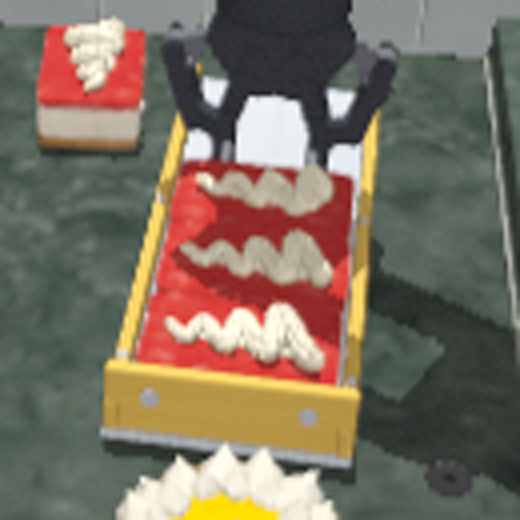

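The side view shows the row almost at the stop plate, with no force rise yet. I'll continue in small steps.

```bash
python3 -m crank '[[0.3,0,0,0,0,0,0],[0.3,0,0,0,0,0,0],[0.3,0,0,0,0,0,0],[0.2,0,0,0,0,0,0],[0.2,0,0,0,0,0,0],[0.2,0,0,0,0,0,0],[0.2,0,0,0,0,0,0],[0.2,0,0,0,0,0,0],[0.2,0,0,0,0,0,0],[0.2,0,0,0,0,0,0]]'
```

```text
t: 12.95
tool_pos: [0.5551, -0.1833, 0.0115]
tool_rot: [2.268, 2.171, -0.003]
contact_force: [-0.6, -7.6, -1.8]
opening: 0.0425
grip_force: 4.0
```

Force has risen to 7.6 N while the TCP has stalled, so the row is seated. Now back off gently along the lane, then rise.

```bash
python3 -m crank '[[0,0,0,0,0,0,0],[0,0,0,0,0,0,0],[-0.5,0,0,0,0,0,0],[-0.5,0,0,0,0,0,0],[-0.5,0,0,0,0,0,0],[-0.5,0,0,0,0,0,0],[-1,0,0,0,0,0,0],[-2,0,0,0,0,0,0],[-4,0,0,0,0,0,0],[-5,0,0,0,0,0,0]]'
python3 -m crank '[[-5,0,0,0,0,0,0],[-6,0,0,0,0,0,0],[-6,0,0,0,0,0,0],[-6,0,0,0,0,0,0],[-6,0,0,0,0,0,0],[-6,0,0,0,0,0,0],[-6,0,0,0,0,0,0],[-4,0,-5,0,0,0,0],[0,0,-10,0,0,0,0],[0,0,-18,0,0,0,0]]'
python3 -m crank '[[0,0,-22,0,0,0,0],[0,0,-22,0,0,0,0],[0,0,-22,0,0,0,0],[0,0,-22,0,0,0,0],[0,0,-22,0,0,0,0],[0,0,-22,0,0,0,0],[0,0,-22,0,0,0,0],[0,0,-22,0,0,0,0],[0,0,-10,0,0,0,0],[0,0,0,0,0,0,0]]'
python3 - <<'E'
from h import *
togo([.5504,-.247,.2]);c=cam('wrist');np.savez('w7.npz',R=c[3],t=c[4]);im=get_image('wrist')
b=cv2.resize(get_image('side')[140:250,280:390],(300,300),interpolation=cv2.INTER_CUBIC)
cv2.imwrite('pics/w7.png',im[:,:,::-1]);o=np.zeros((420,800,3),np.uint8);o[:,:500]=im[:,:500];o[:300,500:]=b;cv2.imwrite('pics/v7.png',o[:,:,::-1])
h=cv2.cvtColor(im,cv2.COLOR_RGB2HSV);red=(((h[...,0]<8)|(h[...,0]>170))&(h[...,1]>150)&(h[...,2]>60))
for x in (245,265,290,315):
    r=np.where(red[:300,x])[0].max()+.5;print(x,r,U@ray(c,[(x,r)],.04)[0])
E
```

```text
t: 13.78
tool_pos: [0.5543, -0.1957, 0.0112]
tool_rot: [-2.269, -2.172, -0.0]
contact_force: [0.7, -0.2, -0.4]
opening: 0.0429
grip_force: 0.0
t: 14.62
tool_pos: [0.551, -0.2403, 0.0432]
tool_rot: [-2.268, -2.169, 0.002]
contact_force: [0.5, 0.4, -0.2]
opening: 0.0428
grip_force: 0.0
t: 15.45
tool_pos: [0.554, -0.2416, 0.2348]
tool_rot: [2.265, 2.168, 0.003]
contact_force: [-0.2, 0.0, 0.2]
opening: 0.0425
grip_force: 0.0
t 15.45 pos [ 0.554  -0.2416  0.2348] open 0.04253235951558613 F [-0.21  0.02  0.16]
rot needed [0.0063 0.0033 0.0007] shift mm in target frame [-5.6 -3.4 34.8]
245 116.5 -0.14477429095168426
265 116.5 -0.14477097868943395
290 117.5 -0.14579899472172653
315 114.5 -0.14270365186129297
```

View pics/v7.png

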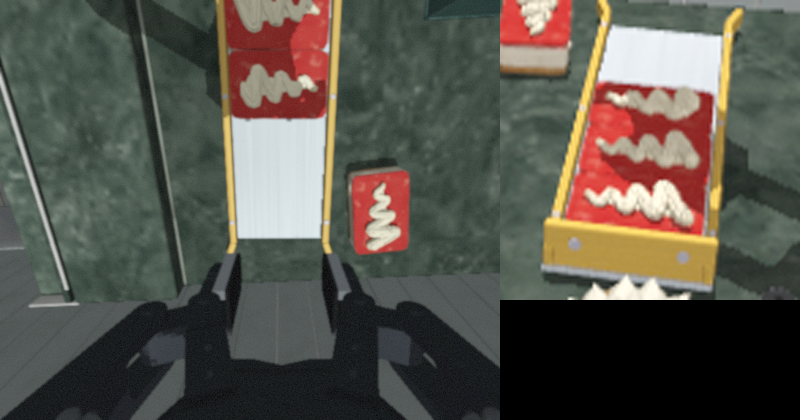

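The row is seated and square, its rear edge at s = −0.145 m against an expected −0.147 m. I'll take one check from above the stop.

```bash
python3 -m crank '[[24,0,0,0,0,0,0],[24,0,0,0,0,0,0],[24,0,0,0,0,0,0],[24,0,0,0,0,0,0],[24,0,0,0,0,0,0],[24,0,0,0,0,0,0],[16,0,0,0,0,0,0],[0,0,0,0,0,0,0],[0,0,0,0,0,0,0],[0,0,0,0,0,0,0]]'
python3 -c "
from h import *
a=get_image('wrist');cv2.imwrite('pics/w8.png',a[:,:,::-1])"
```

```text
t: 16.38
tool_pos: [0.5589, -0.0814, 0.2289]
tool_rot: [-2.269, -2.171, 0.002]
contact_force: [-0.1, -0.3, -0.3]
opening: 0.0431
grip_force: 0.0
```

View pics/w8.png

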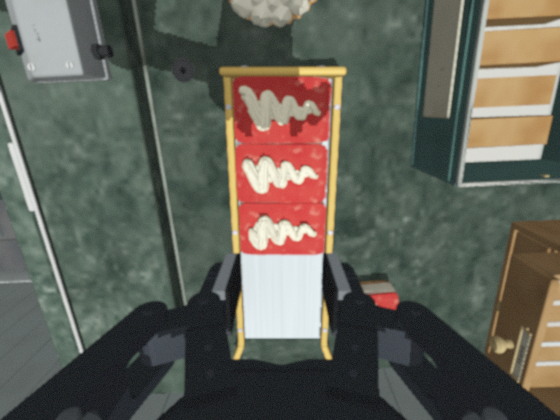

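The picture shows the front slice flush against the stop (row ~76) and all three slices closed up, with seams at rows ~143 and ~203. The tartlet and spare have not moved, so I'm handing the job in.

```bash
python3 -c "
from station import ctrl
print(ctrl.finish_job())"
```

```text
the job is handed in; nothing more can be done
None
```

The job is handed in at about 16 s: the row is closed up with the front slice against the end stop, only the rear slice was touched, and the spare slice, tartlet and bundt cake were left alone.

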